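# Hold the refilled cocoa shaker in the date coder for printing

### The job

The steel cocoa shaker has been refilled and needs a new use-by date: stand it on the date coder's sprung seat with its paper label turned squarely to the print head and its side up against the head, and turn it before the seat goes down, because pressing the seat starts the print. Then, with one diagonal push, hold the upright shaker firmly against the fence and press the seat all the way down, with the hand touching the shaker only. The program finishes while still holding it like that: do not let go; leave the two spice jars and the tin where they stand.

Things in the scene. Friction and masses are not known exactly. Their poses are not given: they have to be found in the camera images.
- shaker: stainless steel cocoa shaker, upright on the table: cylinder 52 mm in diameter, 78 mm high, then a knurled lid (fixed to it) 51 mm in diameter from 78 to 97 mm up, where it can be gripped, and a low dome with sifting holes to 101 mm; 0.13 to 0.23 kg. A blank white paper label covers a fifth of its girth. Origin: centre of the underside; z up along the axis; the label is on the -x side
- shaker_label (a point): middle of the paper label on the shaker's surface, 26 mm from its axis and 37 mm above its underside
- date_coder: bench date coder, fixed to the table: grey metal base 145 mm (x) by 190 mm (y), top 16 mm above the table. x points away from the robot, to its fence; y to the left, to its print head; z up. Origin: on the table, 30 mm to the left (+y) of the seat's home point. Open towards the robot and to the right
- fence: the coder's fence: rigid upright steel plate with a white liner behind the seat; same origin and axes as date_coder. Its face is the plane x = +26 mm, from y = -65 to -7 mm, 27 to 67 mm above the table (steel back to 72 mm)
- seat (a joint): sprung seat of the coder, a flat steel plate with rubber ribs, 56 mm (x) by 50 mm (y), between fence and bezel. 0 = up (its top 26 mm above the table), grows as it is pressed, 0.005 m = fully down (top 21 mm above the table). It takes 3.5 N to start it and 7 N to hold it fully down, so the shaker's own weight does not move it; rubbing on the fence adds some newtons
- shaker_home (a point): where the centre of the shaker's underside comes to lie when the shaker touches fence and bezel and the seat is fully down: 21 mm above the table (in the coder's frame x = 0, y = -30 mm)
- print_window (a point): middle of the print head's window, 48 mm above the table, in the plane of its black bezel, which is the end stop (coder's y = -4 mm, x from -22 to 22 mm); the head looks to -y. Its grey casing reaches from there to y = +83 mm, x = -32 to 40 mm, 77 mm above the table at its highest
- spice_jar_tall: bystander: round spice jar with screw cap, 45 mm in diameter, 106 mm high; origin at the centre of its underside
- spice_jar_clear: bystander: round clear spice jar with screw cap, 47 mm in diameter, 98 mm high; origin at the centre of its underside
- cream_tin: bystander: straight tin, 66 mm in diameter, 82 mm high; origin at the centre of its underside
Mind the look-alikes: they are no part of the job. Leave any blue or purple look-alike of the shaker alone.

How it is judged:
By the outcome, as a careful person would: the job done as asked, in the order asked, and still so for the second after the job is handed in, while the arm keeps its last pose, push and grip.
It also fails if it takes over 53 s, if anything falls off the work surface, if the arm or the gripper's body presses on something with over 40 N, if the wrist force passes 120 N, or if a joint passes its speed limit or range.

### The arm

A 6-joint arm with a two-finger parallel gripper is mounted at the origin on a cart in front of the work surface, level with it; the furniture and walls round the work are solid. World frame = base frame: x ahead of the robot, y to its left, z up, the work surface at z = 0. Lengths are in mm, angles in rad, forces in N, time in s.
With the tool pointing down it reaches from about 350 to 800 mm from the base axis. Payload 7.3 kg.
Tool frame: the origin (TCP) lies midway between the tips of the shut fingers; the grasp point (between the pads) lies 19 mm behind it; z points along the fingers, y is the line along which they close (so a half turn about z gives the same grasp; the last joint's range is limited). The gripper opens to 85 mm and grips with 20 to 120 N. Pads are 22 mm wide; open, the fingers measure 114 mm over their backs; the gripper's body (76 mm by 85 mm) begins 54 mm behind the grasp point. The pads swing forward as they close: fully open they stand 13 mm farther back than shut.
Start: joints at [-0.146, 0.342, 1.524, -0, 1.275, -0.146], TCP at [525.019, 0.02, 231.322] pointing down, gripper open.
Joint ranges: [-2.53, 2.53], [-0.77, 2.02], [0.04, 2.7], [-1, 4.14], [0.28, 2.66], [-3.11, 3.11]. Speed limits (rad/s): [2.57, 2.57, 3.14, 3.14, 3.14, 3.14].

### API

Orientations are given as a unit quaternion [x, y, z, w].
In Python, from rig import state, optics, bot gives the robot as it stands. The module is installed in compiled form; this text tells all that it offers.
- The arm moves only by the tool servo_tool, never from a script. Its argument "increments" is a list of rows, each an object of numbers: "tx", "ty", "tz": the shift along the tool's x, y, z in units of 0.5 m (1.0 is 0.5 m); "ax", "ay", "az": the turn, a rotation vector about the tool's x, y, z in units of pi/4 rad (1.0 is pi/4 rad). A call has exactly 10 rows; each row is the pose to reach, as a shift and turn from the pose commanded when the call began, along the tool's axes at that moment; what a row does not reach only later rows make up. A row lasts 1/8 s, in which the tool goes at most 62.5 mm and 10.7 degrees, less where a joint would pass 70% of its speed; a pose out of reach is approached as far as the arm can. A call with a number of a shift or a turn outside -1 to 1 is refused whole. A call with a gripper value outside its range is refused whole. "jaw" is the finger opening in mm, from 0 to 85.4, set as the call begins (left out, the last holds). The fingers move at their own pace and stop on an object; "squeeze" is the grip in N (left out, the last holds). Time passes only in rows, so rows that repeat a pose let the fingers close, or fill a call up. It gives the time, the measured TCP pose, the force, the opening and the grip force at its end, in the units of the state.
- state(): the state, without advancing time (a new reading comes with each control period).
- optics.camera(name): name is "scene" or "side" or "wrist"; returns (picture, depth): 384x512x3 uint8, red, green, blue; 384x512 float32, mm along the optical axis (not along the pixel's ray), 0 where there is no reading.
- optics.camera_model(name): a dict with "vertical_fov" (degrees; the focal length in pixels is half the picture's height over the tangent of half this angle, whatever the lens; pixels are square), "cx", "cy" (the principal point, pixels), "camera_from_world" (4x4, takes a point from world to camera coordinates). Camera axes: x right, y up, looking along -z (the intrinsics and any distortion apply to the point x, -y, -z); pixel columns grow to the right and rows downward; lengths in mm; the calibration is good to about 2 mm. A picture is of the moment at which its call begins: read the wrist's pose just before it. camera_model takes no time and is no camera call; for the wrist camera it gives the pose at the moment of the call.
- bot.job_done(): hands the job in; it is judged then, once.
The state is a dict: "time_s": time; "qpos": joint angles; "qvel": joint speeds; "tau": joint torques, N m; "tool_pos": TCP position; "ee_rot": TCP orientation; "force": force on the tool from outside, world axes, zero at the start; "moment": the same for the moment, N m; "gripper_width": opening from 0.0 (shut) to 1.0 (fully open); "grasp_force": force on a finger pad.
Only numpy, scipy, OpenCV 4.12 (cv2) and the standard library are available. Lean on these libraries where they do the work, as an engineer would, in place of code of your own. Each camera call takes 0.05 s, during which the arm holds its last target. There are 200 camera calls.

## Working session

There is one attempt and no reset: what is moved stays moved. The work goes in short steps, Python scripts to look and compute and a tool call to move; the robot and the scene stay as the last step left them, time stands still between calls to the robot, and variables do not carry over. Pictures are saved under pics/ and viewed, at most 10 in all, crops included, and the job is handed in when it is done.

Besides the shell and the picture viewer there is one more tool, called after "Emit:" as name([rows], argument=value, ...), one row to a line, values as JSON. servo_tool: Moves the arm, as the interface text tells. Its arguments: {"type":"object","properties":{"increments":{"type":"array","items":{"type":"object","properties":{"tx":{"type":"number","minimum":-1,"maximum":1},"ty":{"type":"number","minimum":-1,"maximum":1},"tz":{"type":"number","minimum":-1,"maximum":1},"ax":{"type":"number","minimum":-1,"maximum":1},"ay":{"type":"number","minimum":-1,"maximum":1},"az":{"type":"number","minimum":-1,"maximum":1}}}},"jaw":{"type":"number"},"squeeze":{"type":"number"}},"required":["increments"]}

```bash
mkdir -p pics; cat > h.py <<'E'
import numpy as np, cv2
from rig import state, optics, bot
def cam(n):
    m=optics.camera_model(n); p,d=optics.camera(n); return p,d,m
def world(m,d,shape=(384,512)):
    f=shape[0]/2/np.tan(np.radians(m['vertical_fov'])/2)
    v,u=np.mgrid[:shape[0],:shape[1]]
    P=np.stack([(u-m['cx'])/f*d,-(v-m['cy'])/f*d,-d,np.ones_like(d)],-1)
    W=P@np.linalg.inv(np.array(m['camera_from_world'])).T
    W[d<=0]=np.nan
    return W[...,:3]
E
python3 - <<'E'
from h import *
ims=[]
for n in ['scene','side']:
    p,d,m=cam(n); np.savez(f'{n}.npz',p=p,d=d); print(n,{k:(np.round(v,3).tolist() if k=='camera_from_world' else v) for k,v in m.items()})
    W=world(m,d); np.save(f'{n}_W.npy',W)
    cv2.imwrite(f'pics/{n}.png',cv2.resize(p[...,::-1],(800,600)))
print(state())
E
```

```text
scene {'vertical_fov': 53.15696340210552, 'cx': 255.79032449091875, 'cy': 189.75090000303885, 'camera_from_world': [[0.509, -0.861, -0.014, -251.432], [0.329, 0.179, 0.927, -231.843], [-0.795, -0.477, 0.375, -806.376], [0.0, 0.0, 0.0, 1.0]]}
side {'vertical_fov': 55.95834586044276, 'cx': 254.54252585869872, 'cy': 190.98390199439635, 'camera_from_world': [[1.0, -0.019, -0.006, -514.896], [0.017, 0.679, 0.734, -39.207], [-0.01, -0.734, 0.679, -970.203], [0.0, 0.0, 0.0, 1.0]]}
{'time_s': 0.1, 'qpos': array([-1.45988576e-01,  3.42669349e-01,  1.52488814e+00, -5.03000708e-06,
        1.27538916e+00, -1.46006610e-01]), 'qvel': array([-0.00022348, -0.00154659, -0.00058767,  0.00207075,  0.00051135,
       -0.00195533]), 'tau': array([ 1.46845858e-03, -4.34446299e+01, -2.46491075e+01, -2.49143095e-04,
        4.66253536e-03,  6.72989302e-06]), 'tool_pos': array([5.24661551e+02, 7.64950047e-02, 2.30698628e+02]), 'ee_rot': array([ 7.07099724e-01,  7.07113514e-01, -4.05905749e-04, -5.41825179e-04]), 'force': array([-0.40608145,  0.31592208, -0.27769165]), 'moment': array([-0.03286128, -0.05204897,  0.03571947]), 'grasp_force': 0.0, 'gripper_width': 0.9995175037111632}
```

View pics/scene.png

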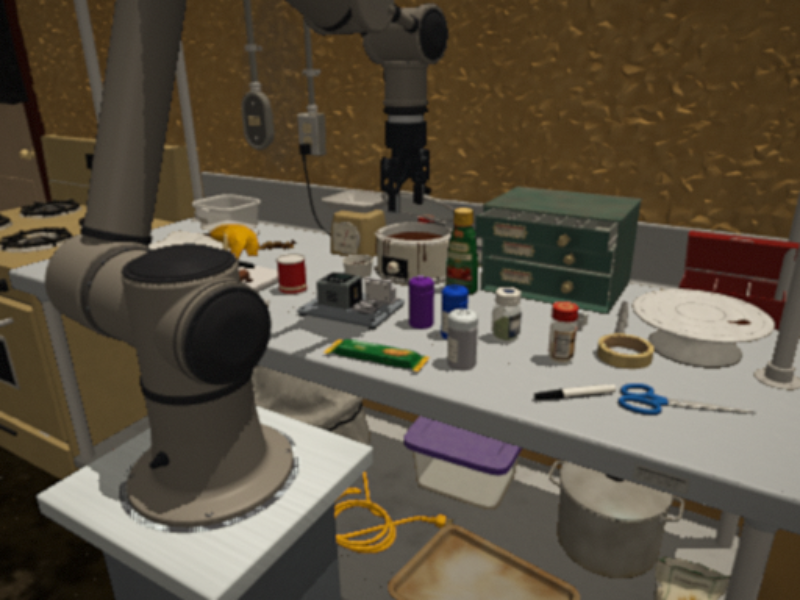

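View pics/side.png

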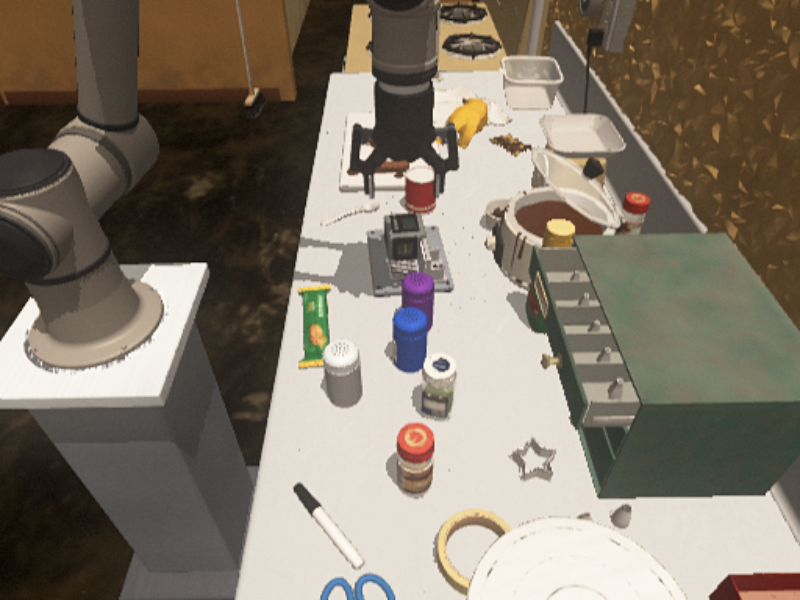

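The steel shaker is at side (342,372) and scene (462,338). The coder is at side (410,255), with the purple and blue look-alikes just to its right.

```bash
python3 - <<'E'
from h import *
from scipy.optimize import least_squares
from scipy.ndimage import label
Ws={n:np.load(n+'_W.npy') for n in('side','scene')}
ps={n:np.load(n+'.npz')['p'] for n in Ws}
# list objects by clusters in 512 px around
def circ(P,r):
    s=least_squares(lambda c:np.hypot(P[:,0]-c[0],P[:,1]-c[1])-r,P[:,:2].mean(0)+[0,15],loss='soft_l1',f_scale=2)
    return s.x.round(1),np.sqrt(np.mean(s.fun**2)).round(2)
boxes={'side':{'shaker':(205,216,234,262),'purple':(255,172,279,214),'blue':(249,195,275,238),'clear':(268,226,293,268),'tallred':(252,270,280,316),'tin':(257,105,281,137)},
'scene':{'shaker':(285,196,306,237),'purple':(260,176,279,211)}}
for n in boxes:
    W=Ws[n]
    for k,(a,b,c,e) in boxes[n].items():
        P=W[b:e,a:c].reshape(-1,3);P=P[np.isfinite(P).all(1)]
        P=P[P[:,2]>5]
        top=np.percentile(P[:,2],98); T=P[P[:,2]>top-8]
        B=P[(P[:,2]>15)&(P[:,2]<70)]
        print(n,k,'top',top.round(1),'topmean',T.mean(0).round(1),'range',(T.max(0)-T.min(0)).round(0),circ(B,26))
A=cv2.resize(ps['side'][120:270,195:300,::-1],None,fx=4,fy=4,interpolation=cv2.INTER_CUBIC)
B=cv2.resize(ps['scene'][160:245,185:310,::-1],None,fx=3,fy=3,interpolation=cv2.INTER_CUBIC)
C=np.zeros((600,800,3),np.uint8);C[:600,:420]=A;C[:255,424:799]=B
# topdown coder
W=Ws['side'];P=W[120:200,225:300].reshape(-1,3);col=ps['side'][120:200,225:300].reshape(-1,3)
ok=np.isfinite(P).all(1)&(P[:,2]>8);P,col=P[ok],col[ok]
x0,y0=P[:,0].min(),P[:,1].min();print('P',P.min(0),P.max(0))
for z in (16,26,72,77):
    s=P[abs(P[:,2]-z)<3];print(z,len(s),s.min(0).round(),s.max(0).round())
for p,c in zip(P,col):
    # ortho: +x up, +y left  origin (500,50)
    X=int(800-20-(p[1]+80)*1.4);Y=int(590-(p[0]-400)*1.3)
    if 424<X<799 and 260<Y<599: cv2.circle(C,(X,Y),2,c[::-1].tolist(),-1)
cv2.imwrite('pics/c1.png',C)
np.save('coderP.npy',P)
E
```

```text
side shaker top 102.3 topmean [ 432.4 -169.2   99.5] range [50. 45. 10.] (array([ 431.3, -163.8]), np.float64(20.82))
side purple top 102.9 topmean [539.3 -67.2  99.9] range [ 56. 127.  10.] (array([551.3,   0.9]), np.float64(40.22))
side blue top 102.6 topmean [ 533.3 -116.    99.5] range [ 47. 125.   9.] (array([531.3, -99.6]), np.float64(14.87))
side clear top 100.1 topmean [ 567.5 -197.4   98.1] range [43. 44.  9.] (array([ 567.4, -192.4]), np.float64(14.37))
side tallred top 108.5 topmean [ 530.3 -315.3  106.5] range [43. 43.  9.] (array([ 530.5, -309.1]), np.float64(0.95))
side tin top 293.4 topmean [566.7 -11.6 294.7] range [14.  7. 15.] (array([566.5, 332.9]), np.float64(39.09))
scene shaker top 101.0 topmean [ 423.3 -167.3   98.4] range [47. 45. 10.] (array([ 431.9, -162.5]), np.float64(26.32))
scene purple top 101.3 topmean [537.8 -22.3  98.5] range [46. 48.  9.] (array([547.4, -17.1]), np.float64(58.01))
P [419.33715371 -94.33736537   8.13459872] [614.15610419 403.21955994 263.78454745]
16 772 [423.  45.  13.] [614. 340.  19.]
26 285 [496.  67.  23.] [602. 339.  29.]
72 317 [494. -45.  69.] [573. 209.  75.]
77 276 [500. -45.  74.] [572. 205.  80.]
```

View pics/c1.png

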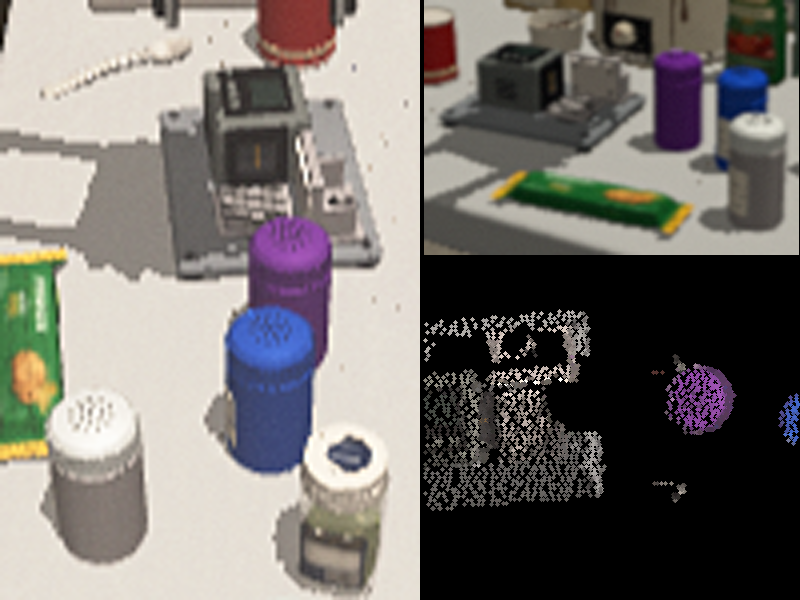

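The label shows as a lighter strip at the left edge of the shaker in the scene crop, so it faces roughly +y. Next I'll fit the poses.

```bash
python3 - <<'E'
from h import *
from scipy.optimize import least_squares
Ws={n:np.load(n+'_W.npy') for n in('side','scene')}
ps={n:np.load(n+'.npz')['p'] for n in Ws}
def near(n,c,r,z0,z1):
    W=Ws[n];m=(np.hypot(W[...,0]-c[0],W[...,1]-c[1])<r)&(W[...,2]>z0)&(W[...,2]<z1);return W[m],ps[n][m]
def circ(P,r,c):
    s=least_squares(lambda c:np.hypot(P[:,0]-c[0],P[:,1]-c[1])-r,c,loss='soft_l1',f_scale=1);return s.x.round(1),np.abs(s.fun).mean().round(2)
for k,c in {'shaker':(431,-165),'purple':(546,-20),'blue':(533,-98)}.items():
    for n in Ws:
        P,_=near(n,c,34,10,70);print(k,n,len(P),circ(P,26,c))
P,col=near('scene',(430,-163),34,22,52)
c=circ(P,26,(430,-163))[0]
az=np.degrees(np.arctan2(P[:,1]-c[1],P[:,0]-c[0]))%360
g=col.astype(float).mean(1)
for a in range(100,300,10):
    m=(az>=a)&(az<a+10)
    if m.sum():print(a,m.sum(),g[m].mean().round(0),end=' | ')
print()
# coder
al=[]
for n in Ws:
    W=Ws[n];
    for z0,z1,nm in((13,19,'base'),(24,29,'seat'),(35,65,'mid'),(70,80,'top')):
        m=(W[...,2]>z0)&(W[...,2]<z1)&(W[...,0]>400)&(W[...,0]<625)&(W[...,1]>10)&(W[...,1]<260)
        lab=cv2.connectedComponents(m.astype(np.uint8))
        k=np.bincount(lab[1][m]).argmax();Q=W[m]
        print(n,nm,len(Q),Q.min(0).round(),Q.max(0).round())
        if nm=='base':
            Q=W[lab[1]==k];r=cv2.minAreaRect(Q[:,:2].astype(np.float32));print('  rect',len(Q),np.round(r[0],1),np.round(r[1],1),round(r[2],1))
        np.save(f'cd_{n}_{nm}.npy',Q)
# bezel: side-cam mid points; plot topdown of mid (both) 
C=np.zeros((560,780,3),np.uint8)
cl={'base':(90,90,90),'seat':(0,255,0),'mid':(0,0,255),'top':(255,128,0)}
for nm in cl:
    for n in Ws:
        for p in np.load(f'cd_{n}_{nm}.npy'):
            X=int(770-(p[1]-0)*3);Y=int(550-(p[0]-430)*3)
            b=cl[nm] if n=='side' else tuple(int(v*.6+90*(v==0)*(nm!='base')) for v in cl[nm])
            if 0<=X<780 and 0<=Y<560: cv2.circle(C,(X,Y),1,b,-1)
for k in range(0,260,50): cv2.putText(C,str(k),(770-k*3,555),0,.4,(255,255,255))
for k in range(450,620,50): cv2.putText(C,str(k),(0,550-(k-430)*3),0,.4,(255,255,255))
cv2.imwrite('pics/top.png',C)
E
```

```text
shaker side 382 (array([ 431.6, -164.2]), np.float64(0.54))
shaker scene 372 (array([ 431.5, -163.1]), np.float64(1.15))
purple side 123 (array([546.6, -18.4]), np.float64(0.63))
purple scene 295 (array([546.9, -17.4]), np.float64(1.28))
blue side 360 (array([ 530.9, -100.1]), np.float64(0.64))
blue scene 110 (array([531.1, -99.3]), np.float64(1.29))
120 3 108.0 | 130 6 127.0 | 140 11 94.0 | 150 9 84.0 | 160 10 90.0 | 170 10 92.0 | 180 20 89.0 | 190 20 71.0 | 200 11 68.0 | 210 19 70.0 | 220 16 73.0 | 230 14 77.0 | 240 13 79.0 | 250 12 78.0 | 260 4 76.0 | 270 9 94.0 | 
side base 731 [458.  45.  13.] [614. 247.  19.]
  rect 485 [488.  142.1] [ 54.2 194.2] 7.5
side seat 232 [496.  67.  24.] [602. 151.  29.]
side mid 304 [493.  64.  35.] [596. 175.  65.]
side top 442 [494.  65.  70.] [573. 209.  79.]
scene base 451 [456.  49.  13.] [613. 241.  19.]
  rect 446 [528.4 147.5] [140.9 195.3] 9.1
scene seat 159 [490.  68.  24.] [592. 205.  29.]
scene mid 407 [489.  67.  35.] [596. 207.  65.]
scene top 207 [492.  68.  70.] [569. 207.  79.]
```

View pics/top.png

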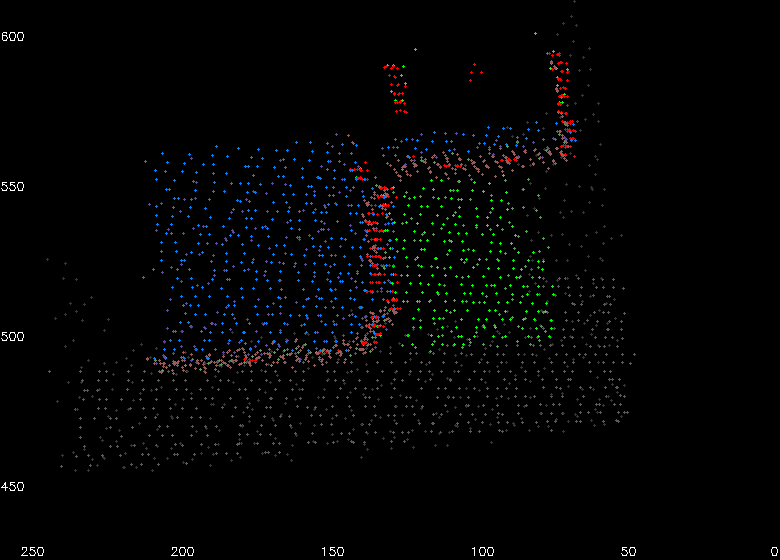

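The fence (scene z 35–65) lies along x≈558, the bezel along y≈130, and the coder is yawed about +5°. The label centre is at roughly 153° azimuth. I'll move above the shaker and turn the tool so the pads end up along the coder's x.

Emit:
servo_tool([
  {"tx":-0.04,"ty":-0.023,"tz":0.02,"az":-0.12},
  {"tx":-0.1,"ty":-0.057,"tz":0.05,"az":-0.3},
  {"tx":-0.17,"ty":-0.097,"tz":0.09,"az":-0.5},
  {"tx":-0.24,"ty":-0.137,"tz":0.13,"az":-0.72},
  {"tx":-0.3,"ty":-0.17,"tz":0.17,"az":-0.9},
  {"tx":-0.327,"ty":-0.187,"tz":0.2,"az":-1},
  {"tx":-0.327,"ty":-0.187,"tz":0.2,"az":-1},
  {"tx":-0.327,"ty":-0.187,"tz":0.2,"az":-1},
  {"tx":-0.327,"ty":-0.187,"tz":0.2,"az":-1},
  {"tx":-0.327,"ty":-0.187,"tz":0.2,"az":-1},
], jaw=85, squeeze=60)

```text
invalid input at $.increments[0]: expected keys tx, ty, tz, ax, ay, az
```

```bash
python3 - <<'E'
from h import *
from scipy.optimize import least_squares
W=np.vstack([np.load('cd_scene_mid.npy')]);S=np.load('cd_side_mid.npy')
top=np.load('cd_scene_base.npy')
fen=W[(W[:,1]>72)&(W[:,1]<126)&(W[:,0]>548)&(W[:,0]<568)]
cas=W[(W[:,1]>145)&(W[:,1]<200)&(W[:,0]<500)]
bez=S[(S[:,1]>125)&(S[:,1]<142)&(S[:,0]>515)&(S[:,0]<548)]
fr=[]
for y in range(60,235,8):
    b=top[abs(top[:,1]-y)<4]
    if len(b)>3: fr.append(b[b[:,0].argmin()])
fr=np.array(fr)
def res(q,parts=False):
    x,y,t=q;ex=np.array([np.cos(t),np.sin(t)]);ey=np.array([-ex[1],ex[0]])
    f=lambda P,e:(P[:,:2]-[x,y])@e
    r=[f(fen,ex)-26,f(cas,ex)+32,f(bez,ey)+4]
    return r if parts else np.concatenate(r)
s=least_squares(res,[532,135,.08],loss='soft_l1')
print(s.x.round(3),np.degrees(s.x[2]).round(2));print([(len(r),np.median(r).round(2),r.std().round(2)) for r in res(s.x,1)])
for nm,P in(('fen',fen),('cas',cas)):print(nm,np.degrees(np.arctan(-np.polyfit(P[:,1],P[:,0],1)[0])).round(2))
print('bez',np.degrees(np.arctan(np.polyfit(bez[:,0],bez[:,1],1)[0])).round(2),'front',np.degrees(np.arctan(-np.polyfit(fr[:,1],fr[:,0],1)[0])).round(2))
st=state();print(st['tool_pos'],st['ee_rot'],st['qpos'])
p,d,m=cam('wrist');cv2.imwrite('pics/w1.png',p[...,::-1])
E
```

```text
[5.29545e+02 1.35208e+02 9.00000e-02] 5.18
[(121, np.float64(0.39), np.float64(2.28)), (122, np.float64(-0.22), np.float64(1.92)), (86, np.float64(0.12), np.float64(2.37))]
fen 4.62
cas 3.39
bez -1.82 front 4.94
[5.24661551e+02 7.64950047e-02 2.30698628e+02] [ 7.07099724e-01  7.07113514e-01 -4.05905749e-04 -5.41825179e-04] [-1.45988576e-01  3.42669349e-01  1.52488814e+00 -5.03000708e-06
  1.27538916e+00 -1.46006610e-01]
```

View pics/w1.png

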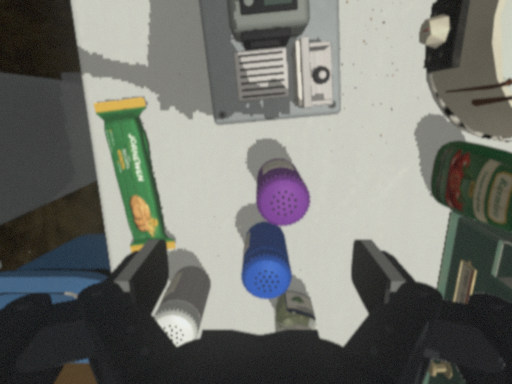

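Refused: every row needs all six keys. The wrist view still gives the coder's base edges, with corners at (219,123) and (341,113).

```bash
cat >> h.py <<'E'
def ray(m,u,v,z):
    f=192/np.tan(np.radians(m['vertical_fov'])/2);T=np.linalg.inv(np.array(m['camera_from_world']))
    d=T[:3,:3]@np.array([(u-m['cx'])/f,-(v-m['cy'])/f,-1]);o=T[:3,3];return o+d*(z-o[2])/d[2]
E
python3 - <<'E'
from h import *
m=optics.camera_model('wrist');print(m['vertical_fov'],m['cx'],m['cy'])
A,B,C=ray(m,219,123,16),ray(m,341,113,16),ray(m,203,0,16)
print(A,B,C,np.degrees(np.arctan2(*(B-A)[[1,0]])),np.degrees(np.arctan2(-(C-A)[0],(C-A)[1])),np.hypot(*(B-A)[:2]))
# seat corners/edges at z 26
for uv in((236,50),(239,101),(287,97),(284,47)):print(uv,ray(m,*uv,26).round(1))
for uv in((296,40),(300,106)):print('fence top front edge',uv,ray(m,*uv,67).round(1))
print('dome shaker',ray(m,179,326,101))
E
```

```text
63.829667071132185 259.5059037060543 190.92453129221704
[478.63973305  47.98343207  16.        ] [616.21569803  59.15259961  16.        ] [466.42824736 171.56878717  16.        ] 4.641404596499589 5.643085999406173 138.02860733467656
(236, 50) [500.2 122.7  26. ]
(239, 101) [502.4  71.9  26. ]
(287, 97) [554.3  76.1  26. ]
(284, 47) [549.9 125.6  26. ]
fence top front edge (296, 40) [557.8 124.6  67. ]
fence top front edge (300, 106) [563.6  66.9  67. ]
dome shaker [ 440.80712157 -155.26492995  101.        ]
```

Emit:
servo_tool([
  {"tx":-0.04,"ty":-0.023,"tz":0.02,"ax":0,"ay":0,"az":-0.12},
  {"tx":-0.1,"ty":-0.057,"tz":0.05,"ax":0,"ay":0,"az":-0.3},
  {"tx":-0.17,"ty":-0.097,"tz":0.09,"ax":0,"ay":0,"az":-0.5},
  {"tx":-0.24,"ty":-0.137,"tz":0.13,"ax":0,"ay":0,"az":-0.72},
  {"tx":-0.3,"ty":-0.17,"tz":0.17,"ax":0,"ay":0,"az":-0.9},
  {"tx":-0.327,"ty":-0.187,"tz":0.2,"ax":0,"ay":0,"az":-1},
  {"tx":-0.327,"ty":-0.187,"tz":0.2,"ax":0,"ay":0,"az":-1},
  {"tx":-0.327,"ty":-0.187,"tz":0.2,"ax":0,"ay":0,"az":-1},
  {"tx":-0.327,"ty":-0.187,"tz":0.2,"ax":0,"ay":0,"az":-1},
  {"tx":-0.327,"ty":-0.187,"tz":0.2,"ax":0,"ay":0,"az":-1},
], jaw=85, squeeze=60)

```text
time_s: 1.4
tool_pos: [432.0, -163.1, 131.8]
ee_rot: [0.382, 0.924, -0.0, 0.001]
force: [0.4, -0.3, 0.0]
gripper_width: 0.993
grasp_force: 0.0
```

Emit:
servo_tool([
  {"tx":0,"ty":-0.001,"tz":0.01,"ax":0,"ay":0,"az":-0.15},
  {"tx":0,"ty":-0.001,"tz":0.03,"ax":0,"ay":0,"az":-0.333},
  {"tx":0,"ty":-0.001,"tz":0.055,"ax":0,"ay":0,"az":-0.333},
  {"tx":0,"ty":-0.001,"tz":0.08,"ax":0,"ay":0,"az":-0.333},
  {"tx":0,"ty":-0.001,"tz":0.1,"ax":0,"ay":0,"az":-0.333},
  {"tx":0,"ty":-0.001,"tz":0.115,"ax":0,"ay":0,"az":-0.333},
  {"tx":0,"ty":-0.001,"tz":0.121,"ax":0,"ay":0,"az":-0.333},
  {"tx":0,"ty":-0.001,"tz":0.121,"ax":0,"ay":0,"az":-0.333},
  {"tx":0,"ty":-0.001,"tz":0.121,"ax":0,"ay":0,"az":-0.333},
  {"tx":0,"ty":-0.001,"tz":0.121,"ax":0,"ay":0,"az":-0.333},
])

```text
time_s: 2.65
tool_pos: [431.3, -163.9, 71.1]
ee_rot: [0.259, 0.966, -0.0, 0.0]
force: [0.9, -0.4, 0.4]
gripper_width: 0.993
grasp_force: 0.0
```

Emit:
servo_tool([
  {"tx":0,"ty":0,"tz":0,"ax":0,"ay":0,"az":0},
  {"tx":0,"ty":0,"tz":0,"ax":0,"ay":0,"az":0},
  {"tx":0,"ty":0,"tz":0,"ax":0,"ay":0,"az":0},
  {"tx":0,"ty":0,"tz":0,"ax":0,"ay":0,"az":0},
  {"tx":0,"ty":0,"tz":0,"ax":0,"ay":0,"az":0},
  {"tx":0,"ty":0,"tz":0,"ax":0,"ay":0,"az":0},
  {"tx":0,"ty":0,"tz":0,"ax":0,"ay":0,"az":0},
  {"tx":0,"ty":0,"tz":0,"ax":0,"ay":0,"az":0},
  {"tx":0,"ty":0,"tz":0,"ax":0,"ay":0,"az":0},
  {"tx":0,"ty":0,"tz":0,"ax":0,"ay":0,"az":0},
], jaw=40, squeeze=60)

```text
time_s: 3.9
tool_pos: [431.4, -164.0, 71.3]
ee_rot: [0.259, 0.966, -0.0, 0.0]
force: [-1.9, 0.8, 5.4]
gripper_width: 0.581
grasp_force: 61.8
```

Gripped at about 50 mm. I'll lift and turn the label towards the scene camera to measure it.

Emit:
servo_tool([
  {"tx":0,"ty":0,"tz":-0.02,"ax":0,"ay":0,"az":0},
  {"tx":0,"ty":0,"tz":-0.05,"ax":0,"ay":0,"az":0},
  {"tx":0,"ty":0,"tz":-0.09,"ax":0,"ay":0,"az":-0.12},
  {"tx":0,"ty":0,"tz":-0.13,"ax":0,"ay":0,"az":-0.3},
  {"tx":0,"ty":0,"tz":-0.17,"ax":0,"ay":0,"az":-0.5},
  {"tx":0,"ty":0,"tz":-0.2,"ax":0,"ay":0,"az":-0.65},
  {"tx":0,"ty":0,"tz":-0.2,"ax":0,"ay":0,"az":-0.8},
  {"tx":0,"ty":0,"tz":-0.2,"ax":0,"ay":0,"az":-0.8},
  {"tx":0,"ty":0,"tz":-0.2,"ax":0,"ay":0,"az":-0.8},
  {"tx":0,"ty":0,"tz":-0.2,"ax":0,"ay":0,"az":-0.8},
])

```text
time_s: 5.15
tool_pos: [431.0, -163.8, 170.7]
ee_rot: [-0.052, 0.999, 0.0, -0.0]
force: [-0.3, -0.3, -2.4]
gripper_width: 0.583
grasp_force: 62.6
```

```bash
python3 - <<'E'
from h import *
s=state();print(s['tool_pos'],s['ee_rot'],s['qpos'].round(2),s['force'])
p,d,m=cam('scene');W=world(m,d);np.savez('lift.npz',p=p,d=d,W=W)
ps,ds,ms=cam('side')
k=(abs(W[...,0]-431)<60)&(abs(W[...,1]+164)<60)&(W[...,2]>90)&(W[...,2]<220)
v,u=np.where(k);print(u.min(),u.max(),v.min(),v.max())
f=192/np.tan(np.radians(m['vertical_fov'])/2)
cw=np.array(m['camera_from_world'])
def pix(mm,X):
    f=192/np.tan(np.radians(mm['vertical_fov'])/2);q=np.array(mm['camera_from_world'])@[*X,1];return np.array([mm['cx']+f*q[0]/-q[2],mm['cy']-f*q[1]/-q[2]])
c=pix(m,(431,-164,150));c2=pix(ms,(431,-164,150));print(c,c2)
a,b=int(c[0])-22,int(c[1])-30
A=cv2.resize(p[b:b+60,a:a+44,::-1],None,fx=9,fy=9,interpolation=cv2.INTER_CUBIC)
a2,b2=int(c2[0])-22,int(c2[1])-30
B=cv2.resize(ps[b2:b2+60,a2:a2+44,::-1],None,fx=9,fy=9,interpolation=cv2.INTER_CUBIC)
print(a,b)
cv2.imwrite('pics/lift.png',np.hstack([A,B]))
E
```

```text
[ 431.03136999 -163.75338128  170.659822  ] [-5.15871764e-02  9.98668470e-01  1.33238297e-04 -1.80083596e-04] [-0.53  0.29  1.78  0.    1.07 -2.2 ] [-0.30948863 -0.33727433 -2.38247612]
276 312 156 203
[296.26379638 182.34480348] [215.22490609 206.81186991]
274 152
```

View pics/lift.png

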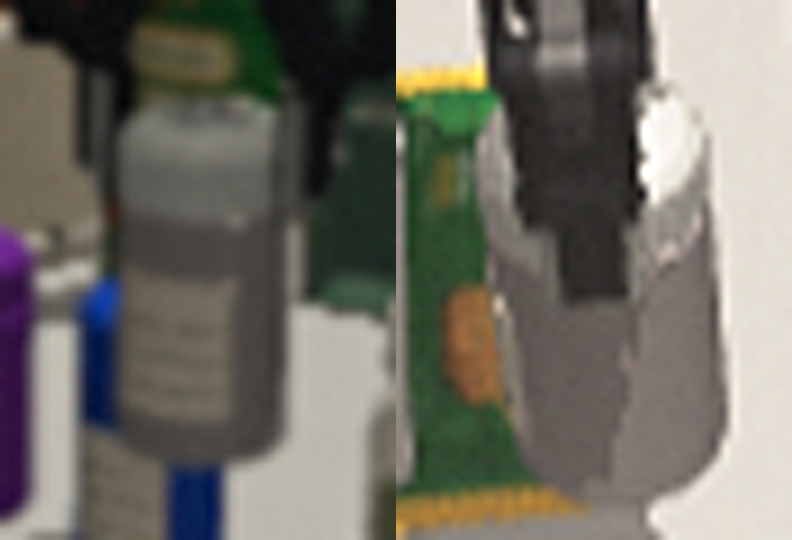

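The label spans x≈126–234 on a body of 120–288 in the crop, so it is 15–25° left of the viewing direction. I'll turn it 20° more to see it face-on.

Emit:
servo_tool([
  {"tx":0,"ty":0,"tz":0,"ax":0,"ay":0,"az":-0.1},
  {"tx":0,"ty":0,"tz":0,"ax":0,"ay":0,"az":-0.25},
  {"tx":0,"ty":0,"tz":0,"ax":0,"ay":0,"az":-0.4},
  {"tx":0,"ty":0,"tz":0,"ax":0,"ay":0,"az":-0.444},
  {"tx":0,"ty":0,"tz":0,"ax":0,"ay":0,"az":-0.444},
  {"tx":0,"ty":0,"tz":0,"ax":0,"ay":0,"az":-0.444},
  {"tx":0,"ty":0,"tz":0,"ax":0,"ay":0,"az":-0.444},
  {"tx":0,"ty":0,"tz":0,"ax":0,"ay":0,"az":-0.444},
  {"tx":0,"ty":0,"tz":0,"ax":0,"ay":0,"az":-0.444},
  {"tx":0,"ty":0,"tz":0,"ax":0,"ay":0,"az":-0.444},
])

```text
time_s: 6.5
tool_pos: [431.1, -163.8, 170.8]
ee_rot: [-0.225, 0.974, 0.0, -0.0]
force: [0.5, 0.3, -2.1]
gripper_width: 0.579
grasp_force: 62.6
```

```bash
python3 - <<'E'
from h import *
s=state();print(s['tool_pos'],s['ee_rot'])
p,d,m=cam('scene');W=world(m,d);np.savez('lift2.npz',p=p,d=d,W=W)
a,b=274,152
A=cv2.resize(p[b:b+60,a:a+44,::-1],None,fx=10,fy=10,interpolation=cv2.INTER_CUBIC)
cv2.imwrite('pics/lift2.png',A)
g=p.astype(float)
for r in range(184,196,2): print(r,[tuple(x) for x in p[r,285:309].tolist()] if r==188 else g[r,285:309].mean(1).round().astype(int).tolist())
k=(abs(W[...,0]-431)<40)&(abs(W[...,1]+164)<40)&(W[...,2]>118)&(W[...,2]<172)
P=W[k];from scipy.optimize import least_squares
q=least_squares(lambda c:np.hypot(P[:,0]-c[0],P[:,1]-c[1])-26,(431,-164),loss='soft_l1').x;print(q,W[k][:,2].min())
# project circle centre + lateral extents at z=140
def pix(mm,X):
    f=192/np.tan(np.radians(mm['vertical_fov'])/2);q=np.array(mm['camera_from_world'])@[*X,1];return np.array([mm['cx']+f*q[0]/-q[2],mm['cy']-f*q[1]/-q[2]])
for az in range(150,261,10):
    t=np.radians(az);print(az,(pix(m,(431+26*np.cos(t),-164+26*np.sin(t),140))).round(1),end=' ')
E
```

```text
[ 431.1465051  -163.83864588  170.78047065] [-2.24607826e-01  9.74449242e-01  4.09885620e-06 -1.52670450e-06]
184 [83, 75, 65, 64, 74, 90, 99, 107, 102, 100, 104, 111, 111, 114, 111, 116, 112, 102, 86, 70, 90, 143, 108, 50]
186 [77, 75, 64, 63, 76, 92, 98, 100, 101, 103, 103, 104, 104, 107, 110, 114, 115, 104, 85, 67, 86, 153, 164, 159]
188 [(12, 39, 98), (31, 45, 86), (54, 55, 64), (68, 63, 59), (83, 77, 68), (99, 92, 80), (99, 93, 81), (99, 92, 81), (101, 95, 84), (100, 93, 82), (103, 97, 85), (108, 102, 91), (109, 104, 90), (108, 102, 90), (109, 103, 90), (109, 102, 89), (118, 110, 96), (111, 104, 91), (91, 85, 77), (69, 65, 61), (87, 83, 80), (160, 157, 148), (187, 185, 175), (190, 187, 177)]
190 [35, 44, 56, 63, 76, 90, 97, 99, 100, 99, 102, 101, 105, 106, 108, 110, 111, 100, 82, 65, 88, 156, 182, 183]
192 [36, 48, 55, 64, 77, 91, 94, 98, 98, 96, 95, 95, 95, 101, 100, 99, 106, 98, 77, 64, 95, 159, 183, 183]
194 [37, 46, 56, 64, 76, 86, 96, 100, 101, 101, 102, 102, 105, 106, 109, 112, 111, 99, 79, 71, 106, 162, 184, 183]
[ 432.30139809 -162.20684729] 118.00262870969391
150 [288.  187.8] 160 [289.1 188.3] 170 [290.4 188.7] 180 [291.9 189.1] 190 [293.6 189.3] 200 [295.3 189.5] 210 [297.  189.5] 220 [298.8 189.5] 230 [300.4 189.3] 240 [301.9 189. ] 250 [303.3 188.6] 260 [304.4 188.1]
```

View pics/lift2.png

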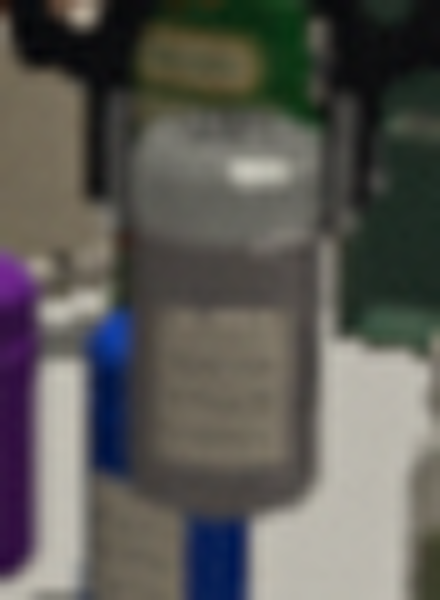

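Emit:
servo_tool([
  {"tx":0,"ty":0,"tz":-0.05,"ax":0,"ay":0,"az":0.12},
  {"tx":-0.03,"ty":0.029,"tz":-0.05,"ax":0,"ay":0,"az":0.25},
  {"tx":-0.08,"ty":0.078,"tz":-0.05,"ax":0,"ay":0,"az":0.4},
  {"tx":-0.14,"ty":0.137,"tz":-0.05,"ax":0,"ay":0,"az":0.55},
  {"tx":-0.2,"ty":0.196,"tz":-0.05,"ax":0,"ay":0,"az":0.7},
  {"tx":-0.26,"ty":0.255,"tz":-0.05,"ax":0,"ay":0,"az":0.85},
  {"tx":-0.32,"ty":0.314,"tz":-0.05,"ax":0,"ay":0,"az":1},
  {"tx":-0.37,"ty":0.363,"tz":-0.05,"ax":0,"ay":0,"az":1},
  {"tx":-0.392,"ty":0.384,"tz":-0.05,"ax":0,"ay":0,"az":1},
  {"tx":-0.392,"ty":0.384,"tz":-0.05,"ax":0,"ay":0,"az":1},
])

```text
time_s: 7.8
tool_pos: [523.3, 94.9, 195.6]
ee_rot: [0.165, 0.986, -0.0, -0.0]
force: [-0.3, 0.2, -1.2]
gripper_width: 0.579
grasp_force: 62.8
```

```bash
python3 - <<'E'
from h import *
from scipy.optimize import least_squares
m=optics.camera_model('scene')
def pix(mm,X):
    f=192/np.tan(np.radians(mm['vertical_fov'])/2);q=np.array(mm['camera_from_world'])@[*X,1];return np.array([mm['cx']+f*q[0]/-q[2],mm['cy']-f*q[1]/-q[2]])
r1=np.load('lift.npz')['p'].astype(float).mean(2);r2=np.load('lift2.npz')['p'].astype(float).mean(2)
rows=[183,185,187,188,189,190,191,192,193,194]
print(r1[rows,284:309].mean(0).round().astype(int).tolist())
print(r2[rows,284:309].mean(0).round().astype(int).tolist())
# difference image between 20deg turns: where label appears / disappears
print((r2-r1)[rows,284:309].mean(0).round().astype(int).tolist())
E
```

```text
[48, 49, 56, 71, 84, 90, 92, 94, 97, 97, 97, 98, 99, 100, 101, 89, 75, 69, 67, 65, 60, 87, 150, 166, 160]
[48, 49, 54, 58, 63, 76, 89, 95, 98, 98, 98, 99, 102, 103, 105, 105, 107, 110, 100, 82, 67, 91, 154, 169, 160]
[0, 0, -2, -13, -21, -14, -3, 0, 1, 1, 0, 1, 3, 3, 4, 16, 32, 41, 33, 18, 7, 4, 4, 2, 0]
```

Emit:
servo_tool([
  {"tx":0,"ty":0,"tz":0.01,"ax":0,"ay":0,"az":0.1},
  {"tx":0,"ty":0,"tz":0.03,"ax":0,"ay":0,"az":0.25},
  {"tx":0,"ty":0,"tz":0.05,"ax":0,"ay":0,"az":0.4},
  {"tx":0,"ty":0,"tz":0.07,"ax":0,"ay":0,"az":0.55},
  {"tx":0,"ty":0,"tz":0.08,"ax":0,"ay":0,"az":0.7},
  {"tx":0,"ty":0,"tz":0.08,"ax":0,"ay":0,"az":0.85},
  {"tx":0,"ty":0,"tz":0.08,"ax":0,"ay":0,"az":1},
  {"tx":0,"ty":0,"tz":0.08,"ax":0,"ay":0,"az":1},
  {"tx":0,"ty":0,"tz":0.08,"ax":0,"ay":0,"az":1},
  {"tx":0,"ty":0,"tz":0.08,"ax":0,"ay":0,"az":1},
])

```text
time_s: 9.05
tool_pos: [523.3, 94.3, 155.8]
ee_rot: [0.53, 0.848, -0.0, 0.0]
force: [0.6, -0.3, -1.8]
gripper_width: 0.581
grasp_force: 62.7
```

Emit:
servo_tool([
  {"tx":0,"ty":0,"tz":0,"ax":0,"ay":0,"az":0.15},
  {"tx":0,"ty":0,"tz":0.01,"ax":0,"ay":0,"az":0.3},
  {"tx":0,"ty":0,"tz":0.03,"ax":0,"ay":0,"az":0.456},
  {"tx":0,"ty":0,"tz":0.05,"ax":0,"ay":0,"az":0.456},
  {"tx":0,"ty":0,"tz":0.07,"ax":0,"ay":0,"az":0.456},
  {"tx":0,"ty":0,"tz":0.09,"ax":0,"ay":0,"az":0.456},
  {"tx":0,"ty":0,"tz":0.1,"ax":0,"ay":0,"az":0.456},
  {"tx":0,"ty":0,"tz":0.107,"ax":0,"ay":0,"az":0.456},
  {"tx":0,"ty":0,"tz":0.107,"ax":0,"ay":0,"az":0.456},
  {"tx":0,"ty":0,"tz":0.107,"ax":0,"ay":0,"az":0.456},
])

```text
time_s: 10.3
tool_pos: [523.6, 94.6, 102.6]
ee_rot: [0.673, 0.74, 0.0, 0.0]
force: [0.5, 0.0, -1.6]
gripper_width: 0.578
grasp_force: 62.7
```

```bash
python3 - <<'E'
from h import *
from scipy.optimize import least_squares
s=state();print(s['time_s'],s['tool_pos'],s['ee_rot'],s['force'],s['moment'])
C=[]
for n,(z0,z1) in (('scene',(75,98)),('side',(35,98))):
    p,d,m=cam(n);W=world(m,d)
    k=(np.hypot(W[...,0]-523,W[...,1]-95)<32)&(W[...,2]>z0)&(W[...,2]<z1);P=W[k]
    if len(P)>20:
        q=least_squares(lambda c:np.hypot(P[:,0]-c[0],P[:,1]-c[1])-26,(523,95),loss='soft_l1');print(n,len(P),q.x,abs(q.fun).mean())
    u,v=(np.array([350,288])*.64).astype(int) if n=='scene' else (int(410*.64),int(250*.64))
    C.append(cv2.resize(p[v-40:v+40,u-26:u+26,::-1],None,fx=7,fy=7,interpolation=cv2.INTER_CUBIC))
cv2.imwrite('pics/place.png',np.hstack(C))
E
```

```text
10.3 [523.55111078  94.60222033 102.59419994] [6.72688580e-01 7.39925645e-01 2.32426176e-04 2.42828199e-04] [ 0.4659638   0.01900607 -1.63487133] [-0.0262555   0.01233135  0.03581143]
scene 112 [523.33711153  95.13153614] 1.3692849436094434
side 326 [523.04432264  94.62858595] 0.8581776647976748
```

View pics/place.png

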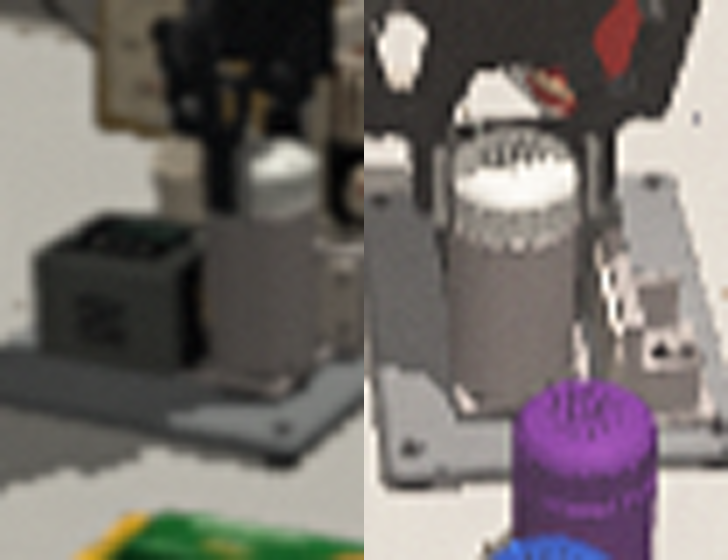

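The shaker is upright over the seat, clear of fence and bezel. I'll approach both stops with small steps.

Emit:
servo_tool([
  {"tx":0,"ty":0,"tz":0.003,"ax":0,"ay":0,"az":0},
  {"tx":0.002,"ty":0.002,"tz":0.006,"ax":0,"ay":0,"az":0},
  {"tx":0.005,"ty":0.004,"tz":0.007,"ax":0,"ay":0,"az":0},
  {"tx":0.008,"ty":0.006,"tz":0.007,"ax":0,"ay":0,"az":0},
  {"tx":0.011,"ty":0.008,"tz":0.007,"ax":0,"ay":0,"az":0},
  {"tx":0.013,"ty":0.01,"tz":0.007,"ax":0,"ay":0,"az":0},
  {"tx":0.015,"ty":0.012,"tz":0.007,"ax":0,"ay":0,"az":0},
  {"tx":0.016,"ty":0.013,"tz":0.007,"ax":0,"ay":0,"az":0},
  {"tx":0.016,"ty":0.014,"tz":0.007,"ax":0,"ay":0,"az":0},
  {"tx":0.016,"ty":0.014,"tz":0.007,"ax":0,"ay":0,"az":0},
])

```text
time_s: 11.65
tool_pos: [528.4, 101.4, 98.5]
ee_rot: [0.672, 0.74, -0.002, -0.0]
force: [-3.8, -9.1, -0.4]
gripper_width: 0.581
grasp_force: 63.1
```

Emit:
servo_tool([
  {"tx":0.001,"ty":0,"tz":0,"ax":0,"ay":0,"az":0},
  {"tx":0.002,"ty":0,"tz":0,"ax":0,"ay":0,"az":0},
  {"tx":0.003,"ty":0,"tz":0,"ax":0,"ay":0,"az":0},
  {"tx":0.004,"ty":0,"tz":0,"ax":0,"ay":0,"az":0},
  {"tx":0.004,"ty":0,"tz":0,"ax":0,"ay":0,"az":0},
  {"tx":0.004,"ty":0,"tz":0,"ax":0,"ay":0,"az":0},
  {"tx":0.004,"ty":0,"tz":0,"ax":0,"ay":0,"az":0},
  {"tx":0.004,"ty":0,"tz":0,"ax":0,"ay":0,"az":0},
  {"tx":0.004,"ty":0,"tz":0,"ax":0,"ay":0,"az":0},
  {"tx":0.004,"ty":0,"tz":0,"ax":0,"ay":0,"az":0},
])

```text
time_s: 12.9
tool_pos: [528.3, 102.1, 98.8]
ee_rot: [0.672, 0.74, -0.003, 0.001]
force: [-3.9, -14.9, 2.5]
gripper_width: 0.578
grasp_force: 63.3
```

Emit:
servo_tool([
  {"tx":-0.003,"ty":0,"tz":0,"ax":0,"ay":0,"az":0},
  {"tx":-0.006,"ty":0,"tz":0,"ax":0,"ay":0,"az":0},
  {"tx":-0.006,"ty":0.001,"tz":0,"ax":0,"ay":0,"az":0},
  {"tx":-0.006,"ty":0.002,"tz":0,"ax":0,"ay":0,"az":0},
  {"tx":-0.006,"ty":0.003,"tz":0,"ax":0,"ay":0,"az":0},
  {"tx":-0.006,"ty":0.004,"tz":0,"ax":0,"ay":0,"az":0},
  {"tx":-0.006,"ty":0.005,"tz":0,"ax":0,"ay":0,"az":0},
  {"tx":-0.006,"ty":0.006,"tz":0,"ax":0,"ay":0,"az":0},
  {"tx":-0.006,"ty":0.006,"tz":0,"ax":0,"ay":0,"az":0},
  {"tx":-0.006,"ty":0.006,"tz":0,"ax":0,"ay":0,"az":0},
])

```text
time_s: 14.15
tool_pos: [531.7, 101.4, 98.4]
ee_rot: [0.673, 0.74, -0.002, -0.0]
force: [-2.9, -5.4, -2.9]
gripper_width: 0.57
grasp_force: 63.0
```

Emit:
servo_tool([
  {"tx":0,"ty":0.001,"tz":0,"ax":0,"ay":0,"az":0},
  {"tx":0,"ty":0.002,"tz":0,"ax":0,"ay":0,"az":0},
  {"tx":0,"ty":0.003,"tz":0,"ax":0,"ay":0,"az":0},
  {"tx":0,"ty":0.004,"tz":0,"ax":0,"ay":0,"az":0},
  {"tx":0,"ty":0.005,"tz":0,"ax":0,"ay":0,"az":0},
  {"tx":0,"ty":0.006,"tz":0,"ax":0,"ay":0,"az":0},
  {"tx":0,"ty":0.006,"tz":0,"ax":0,"ay":0,"az":0},
  {"tx":0,"ty":0.006,"tz":0,"ax":0,"ay":0,"az":0},
  {"tx":0,"ty":0.006,"tz":0,"ax":0,"ay":0,"az":0},
  {"tx":0,"ty":0.006,"tz":0,"ax":0,"ay":0,"az":0},
])

```text
time_s: 15.4
tool_pos: [533.4, 101.6, 98.3]
ee_rot: [0.673, 0.74, -0.003, -0.001]
force: [-6.5, -6.8, 1.4]
gripper_width: 0.58
grasp_force: 63.1
```

```bash
python3 - <<'E'
from h import *
from scipy.optimize import least_squares
s=state();print(s['tool_pos'],s['ee_rot'],s['force'],s['moment'],s['gripper_width'])
x,y=s['tool_pos'][:2]
p,d,m=cam('side');W=world(m,d);np.savez('c5.npz',p=p,W=W)
for z0,z1 in((35,55),(55,75),(75,98)):
    k=(np.hypot(W[...,0]-x,W[...,1]-y)<32)&(W[...,2]>z0)&(W[...,2]<z1)&(W[...,1]<y-8);P=W[k]
    q=least_squares(lambda c:np.hypot(P[:,0]-c[0],P[:,1]-c[1])-26,(x,y),loss='soft_l1');print(z0,len(P),q.x)
C=[]
C.append(cv2.resize(p[115:195,225:305,::-1],None,fx=7,fy=7,interpolation=cv2.INTER_CUBIC))
cv2.imwrite('pics/c5.png',C[0])
E
```

```text
[533.39273605 101.55790075  98.28225253] [ 0.67252131  0.74007194 -0.00267849 -0.00120308] [-6.5225661  -6.81409668  1.39341214] [-1.28979213  1.30679072  0.01098544] 0.5797671677950118
35 101 [532.44337354 100.43710752]
55 109 [532.94080166 100.83194345]
75 118 [532.88453861 101.18465183]
```

View pics/c5.png

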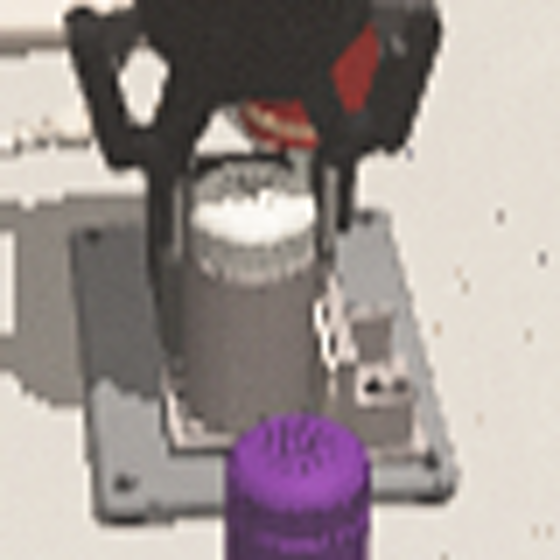

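It is now against both bezel and fence, upright and square. Now the diagonal push, towards the fence and down.

Emit:
servo_tool([
  {"tx":0,"ty":0.001,"tz":0.003,"ax":0,"ay":0,"az":0},
  {"tx":0,"ty":0.002,"tz":0.006,"ax":0,"ay":0,"az":0},
  {"tx":0,"ty":0.003,"tz":0.009,"ax":0,"ay":0,"az":0},
  {"tx":0,"ty":0.004,"tz":0.012,"ax":0,"ay":0,"az":0},
  {"tx":0,"ty":0.005,"tz":0.015,"ax":0,"ay":0,"az":0},
  {"tx":0,"ty":0.006,"tz":0.018,"ax":0,"ay":0,"az":0},
  {"tx":0,"ty":0.006,"tz":0.018,"ax":0,"ay":0,"az":0},
  {"tx":0,"ty":0.006,"tz":0.018,"ax":0,"ay":0,"az":0},
  {"tx":0,"ty":0.006,"tz":0.018,"ax":0,"ay":0,"az":0},
  {"tx":0,"ty":0.006,"tz":0.018,"ax":0,"ay":0,"az":0},
])

```text
time_s: 16.7
tool_pos: [533.7, 101.3, 92.1]
ee_rot: [0.672, 0.74, -0.005, -0.002]
force: [-24.3, -10.4, 31.9]
gripper_width: 0.572
grasp_force: 66.6
```

TCP z 92.1 mm matches the seat fully down, since 71.2 + 21 = 92.2. The force is 32 N down and 24 N into the fence. A quick check of stability, uprightness and height, then I'll hand it in.

```bash
python3 - <<'E'
from h import *
from scipy.optimize import least_squares
p,d,m=cam('side');W=world(m,d)
W0=np.load('c5.npz')['W'];x,y=533,101
for A in(W0,W):
    t=A[(np.hypot(A[...,0]-x,A[...,1]-y)<14)&(A[...,2]>110)&(A[...,2]<135)];print('top',np.median(t[:,2]))
    for z0,z1 in((30,50),(50,70),(70,92)):
        P=A[(np.hypot(A[...,0]-x,A[...,1]-y)<32)&(A[...,2]>z0)&(A[...,2]<z1)&(A[...,1]<y-8)]
        print(z0,least_squares(lambda c:np.hypot(P[:,0]-c[0],P[:,1]-c[1])-26,(x,y),loss='soft_l1').x.round(1))
for _ in range(4):cam('side')
s=state();print(s['tool_pos'],s['force'],s['grasp_force'],s['qvel'].round(4))
q=s['ee_rot'];from scipy.spatial.transform import Rotation as R
M=R.from_quat(q).as_matrix();print(M[:,2],np.degrees(np.arctan2(M[1,1],M[0,1])))
E
```

```text
top 128.65231478540096
30 [532.1 100.4]
50 [532.8 100.7]
70 [533.  101.2]
top 122.34080929886784
30 [532.6 100.5]
50 [533.  100.6]
70 [533.4 101. ]
[533.75324595 101.3187834   92.17179894] [-24.34782728 -11.14970271  31.25845359] 66.63050562143326 [ 0.0006 -0.0003 -0.0005  0.0004  0.0009  0.0008]
[-0.00958666 -0.00341876 -0.9999482 ] 5.485585076774216
```

The dome top reads 122.3 mm, against 122 expected with the seat fully down. The shaker is upright to about 0.6° and the push is steady.

```bash
python3 -c "
from rig import bot
print(bot.job_done())"
```

```text
the job is handed in; nothing more can be done
None
```

I handed the job in with the arm still holding the shaker upright against fence and bezel and the seat fully down; the label was set to face the head to within a few degrees (camera estimate; I couldn't see it once placed), and the jars and tin were left untouched.

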